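# Fasten a terminal box cover with a push rivet

## Robot

A 7-joint arm with a two-finger parallel gripper is mounted at the origin on a cart in front of the work surface, level with it; the furniture and walls round the work are solid. World frame = base frame: x ahead of the robot, y to its left, z up, the work surface at z = 0. Lengths are in m, angles in rad, forces in N, time in s.
With the tool pointing down it reaches from about 0.4 to 0.85 m from the base axis. Payload 4.5 kg.
Tool frame: the origin (TCP) lies at the very end of the fingers, on their centre line; the grasp point (between the pads) lies 19 mm behind it; z points along the fingers, y is the line along which they close (so a half turn about z gives the same grasp; the last joint's range is limited). The gripper opens to 88 mm and grips with 3 to 60 N. Pads are 18 mm wide; open, the fingers measure 123 mm over their backs; the gripper's body (75 mm by 187 mm) begins 45 mm behind the grasp point.
Start: joints at [1.258, 0.689, -0.195, 1.565, 0.157, 0.902, -0.215], TCP at [0.212, -0.588, 0.239] pointing down, gripper open.
Joint ranges: [-3.01, 3.01], [-0.46, 2.08], [-1.47, 1.51], [0.13, 2.56], [-1, 4.14], [0.04, 2.09], [-2.66, 2.66]. Speed limits (rad/s): [2.57, 2.57, 3.14, 3.14, 3.14, 3.14, 3.14].

## Interface

Orientations are given as a unit quaternion [x, y, z, w].
In Python, from plant import r gives the robot as it stands. The module is installed in compiled form; this text tells all that it offers.
- The arm moves only by the tool step_arm, never from a script. Its argument "increments" is a list of rows, each a list of 2 entries, a list of its own where there are three numbers: the shift along the world's x, y, z in cm, then the turn, a rotation vector about the world's x, y, z in degrees. A call has exactly 10 rows; each row shifts and turns the commanded pose from where the row before left it; what a row does not reach is not made up. A row lasts 1/10 s, in which the tool goes at most 50 mm and 8.59 degrees, less where a joint would pass 70% of its speed; a pose out of reach is approached as far as the arm can. A call is refused whole if a number of a shift passes 5 or a number of a turn 8.59, either way. A call with a gripper value outside its range is refused whole. "fingers" is the opening, from 0 (shut) to 1 (fully open), set as the call begins (left out, the last holds). The fingers move at their own pace and stop on an object; "grip_force" is the grip in N (left out, the last holds). Time passes only in rows, so rows that do not move let the fingers close, or fill a call up. It gives the time, the measured TCP pose, the force, the opening and the grip force at its end, in the units of the state.
- r.get_state(): the state, without advancing time (a new reading comes with each control period).
- r.snapshot(name): name is "scene" or "top" or "wrist"; returns (picture, depth): 400x640x3 uint8, red, green, blue; 400x640 float32, m along the optical axis (not along the pixel's ray), 0 where there is no reading.
- r.calibration(name): a dict with "fov_y" (degrees; the focal length in pixels is half the picture's height over the tangent of half this angle, whatever the lens; pixels are square), "cx", "cy" (the principal point, pixels), "R" (3x3) and "t" (3): a world point X has camera coordinates R X + t. Camera axes: x right, y down, z forward; pixel columns grow to the right and rows downward; lengths in m; the calibration is good to about 2 mm. A picture is of the moment at which its call begins: read the wrist's pose just before it. calibration takes no time and is no camera call; for the wrist camera it gives the pose at the moment of the call.
- r.finish_job(): hands the job in; it is judged then, once.
The state is a dict: "clock": time; "q": joint angles; "qd": joint speeds; "joint_torque": joint torques, N m; "tool_pos": TCP position; "eef_rot": TCP orientation; "contact_force": force on the tool from outside, world axes, zero at the start; "moment": the same for the moment, N m; "opening": opening from 0.0 (shut) to 1.0 (fully open); "finger_force": force on a finger pad.
Only numpy, scipy, OpenCV 4.12 (cv2) and the standard library are available. Lean on these libraries where they do the work, as an engineer would, in place of code of your own. Each camera call takes 0.05 s, during which the arm holds its last target. There are 200 camera calls.

## Task

The white cover of the grey terminal box stands ajar on its gasket. Take the black push rivet with the orange pin out of the wooden kitting block, put it through the slot in the cover, feel along the slot for the hidden bore beneath and let the rivet down into it until its flange rests on the cover; then let go and press the orange pin flush, so that the rivet spreads and holds the cover shut by itself. Press no harder than the job needs, so that nothing cracks, and leave the steel dowels and the things lying about where they are.

Things in the scene. Friction and masses are not known exactly. Their poses are not given: they have to be found in the camera images.
- rivet: Black push rivet, 45 g, hanging upright in one of the kitting block's sockets. Origin: centre of the flange's underside; z up along its axis. Flange 28 mm across, z 0 to 3 mm; on it a grip block with flats, 18 mm along x, 16 mm along y, z 3 to 15 mm: grip it across the 16 mm, just above the flange. The orange pin, 11.6 mm across, stands out of its top.
- rivet_nose (a point): Foot of the rivet, 26 mm below the origin. The 12 mm round shank tapers from 12 mm at 24 mm below the flange to a flat 10 mm end. Two legs in the shank, 15 to 21 mm below the flange on its +x and -x sides, spread outwards by 4 mm each as the pin goes in and catch under the strip in the box.
- pin (a joint): How far the orange pin is pushed into the rivet, m: about 0 (up to 0.0015) at the start, standing out 9 mm; 0.009 when flush with the grip block's top (stop). It slides stiffly, at about 11 N, and stays where it is left. That is more than the gasket's push, so pressing the pin first takes the cover down and only then drives the pin.
- pin_top (a point): Centre of the orange pin's top face: 24.4 mm above the flange's underside while the pin is out, 15.4 mm when it is in.
- terminal_box: Grey die-cast terminal box bolted to the table, 150 mm (x) by 124 mm (y), feet to 166 mm in y, rim 58 mm high, black glands on its +y side. Origin: centre of its underside; x points from the cover's free edge to the hinge, z up. The free edge faces the robot, box turned up to 0.3 rad. Rivet, cover and box together stand 40 N before they crack.
- slot_mid (a point): Fixed in the box at x = -47, y = 0, z = 64 mm: middle of the shut slot's top; axes as the box's. Under it lies a steel strip, top at z = 56 mm of the box, 5 mm thick, hollow below, with one lightly chamfered 13.3 mm bore on the slot's long centre line, anywhere up to 13 mm either side of the middle. It differs each time and is not measured: slide the nose along the strip until it drops in.
- cover (a joint): Hinge angle of the 4 mm thick white cover, rad: 0 shut; about 0.05 at the start, when its slot stands 6 mm up on the springy gasket. The hinge lies along y at x = +80 mm, z = 60 mm of the box. About 6.5 N down at the slot holds it shut; let go, it rises again.
- cover_slot (a point): Middle of the slot in the cover's top face; it moves with the cover: 64 mm above the table when shut, about 70 mm ajar. The slot goes right through, 14.5 mm wide along the box's x and 42 mm long along the box's y, square-cornered.
- kit_block: Light wooden kitting block standing fast on the table, 128x52x34 mm, origin at the centre of its underside; three sockets 16 mm across and 29 mm deep in a row along its x, 38 mm apart, the middle one at its centre. Which of them holds the rivet differs.
- dowel_1: Steel locating dowel in a socket of the kitting block, head 20 mm across and 10 mm high, 12 mm shank; origin at the head's underside, level with the block's top. Leave alone.
- dowel_2: Second steel dowel, the same. Leave alone.
- pliers: blue-handled pliers, 44x135x14 mm, lying on the table; leave alone
- nippers: black nippers, 44x129x14 mm, lying on the table; leave alone
- screwdriver: red-handled slot screwdriver, 24x186x24 mm, lying on the table; leave alone
- link_part: small white three-link plastic part, 28x71x15 mm, lying on the table; leave alone

How it is judged:
On the way, in this order (a step that is already met when the one before it is completed fails the run):
1. the rivet is down in the bore, its flange on the cover, the pin still standing out (x of rivet in the frame of terminal_box between -0.052 and -0.042 m and y of rivet in the frame of terminal_box between -0.0175 and 0.0175 m and angle between the z axis of rivet and the z axis of terminal_box, either way round below 0.15 rad and z of rivet in the frame of terminal_box below 0.0745 m and value of joint pin below 0.004 m), for 0.2 s.
2. the pin is pressed flush (x of rivet in the frame of terminal_box between -0.052 and -0.042 m and y of rivet in the frame of terminal_box between -0.0175 and 0.0175 m and angle between the z axis of rivet and the z axis of terminal_box, either way round below 0.15 rad and z of rivet in the frame of terminal_box below 0.069 m and value of joint pin above 0.008 m), for 0.1 s.
At the end, for the whole second after the job is handed in: The rivet stands in the slot and bore, upright to the box within 0.15 rad, its flange's underside less than 69 mm above the box's foot (64 is fully home); the pin is within 1 mm of flush; the cover, let go, stays within 0.026 rad of shut (about 3 mm at the slot); everything at rest (all of step 2 and value of joint cover below 0.026 rad and linear speed of rivet below 0.02 m/s); the robot touches nothing.
It fails at once if rivet, cover or box pressed together with more than 40 N: a part cracks (contact force between rivet and terminal_box above 40 N).
It fails at once if the arm or fingers press on the box or its cover with more than 15 N (contact force between any of the arm, the fingers and terminal_box above 15 N).
It fails at once if a dowel is pulled out or moved (distance of any of dowel_1, dowel_2 from where it was at the start of the episode above 0.015 m).
It fails at once if a thing lying about is moved by more than 2 cm (distance of any of pliers, nippers, screwdriver, link_part from where it was at the start of the episode above 0.02 m).
It also fails if it takes over 64 s, if anything falls off the work surface, if the arm or the gripper's body presses on something with over 40 N, if the wrist force passes 120 N, or if a joint passes its speed limit or range.

## Working session

There is one attempt and no reset: what is moved stays moved. The work goes in short steps, Python scripts to look and compute and a tool call to move; the robot and the scene stay as the last step left them, time stands still between calls to the robot, and variables do not carry over. Pictures are saved under pics/ and viewed, at most 10 in all, crops included, and the job is handed in when it is done.

Besides the shell and the picture viewer there is one more tool, called after "Call:" as name(argument=value, ...), one argument or row to a line, values as JSON. step_arm: Moves the arm, as the interface text tells. Its arguments: {"type":"object","properties":{"increments":{"type":"array","items":{"type":"array"}},"fingers":{"type":"number"},"grip_force":{"type":"number"}},"required":["increments"]}

```bash
mkdir -p pics
cat > h.py <<'E'
import numpy as np, cv2
from plant import r
def snap(name,tag):
    c=r.calibration(name); p,d=r.snapshot(name)
    np.savez(f'pics/{tag}.npz',p=p,d=d,R=c['R'],t=c['t'],k=[c['fov_y'],c['cx'],c['cy']])
    cv2.imwrite(f'pics/{tag}.png',p[:,:,::-1]); return p,d
def cloud(tag):
    z=np.load(f'pics/{tag}.npz'); d=z['d']; fov,cx,cy=z['k']; f=200/np.tan(np.radians(fov)/2)
    v,u=np.mgrid[0:400,0:640]; c=np.stack([(u-cx)/f*d,(v-cy)/f*d,d],-1)
    W=(c-z['t'])@z['R']; W[d==0]=np.nan; return z['p'],W
E
python3 - <<'E'
from h import *
s=r.get_state(); print(s)
snap('top','top1'); snap('scene','sc1')
E
```

```text
{'clock': 0.0, 'q': array([ 1.2578026 ,  0.6899535 , -0.19451472,  1.56635017,  0.1573222 ,
        0.90247844, -0.21510574]), 'qd': array([ 0.00209305, -0.00039418, -0.0001632 ,  0.00154066,  0.00030676,
        0.00056183,  0.00027734]), 'joint_torque': array([ 1.25643392e-04, -5.27561080e+01, -1.26624338e+00, -1.53425914e+01,
       -5.25786274e-02,  6.72897921e-03,  1.81419678e-04]), 'tool_pos': array([ 0.21216367, -0.58722077,  0.23792744]), 'eef_rot': array([ 9.84995907e-01,  1.72575366e-01, -2.27217958e-04, -8.68563800e-04]), 'contact_force': array([ 0.61761664, -0.12158989, -0.48339586]), 'moment': array([-0.00798814, -0.02344108,  0.03351744]), 'finger_force': 0.0, 'opening': 1.000649722492462}
```

View pics/top1.png

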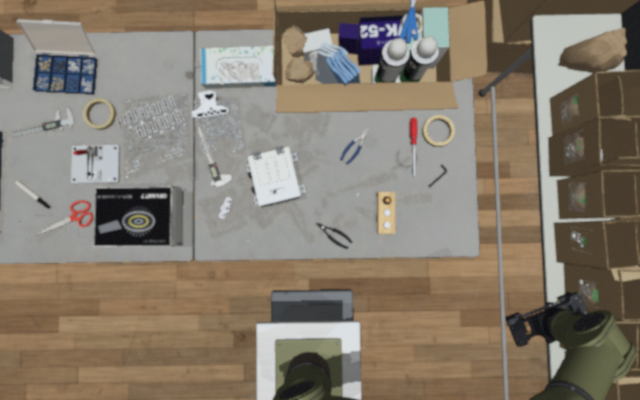

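The top view shows the box with its white cover at about (274,177) and the kitting block at about (387,213). The block has a dark part at (387,201) and light dowels below it.

Run:
```python
from h import *
p,W=cloud('top1')
a=cv2.resize(p[140:215,235:315],None,fx=5,fy=5,interpolation=2)
b=cv2.resize(p[180:245,360:415],None,fx=5.77,fy=5.77,interpolation=2)[:375]
cv2.imwrite('pics/z1.png',np.hstack([a,b])[:,:,::-1])
for u,v in [(387,201),(387,213),(387,226),(380,192),(396,192),(377,234),(395,234),(249,152),(295,148),(257,204),(302,192),(274,177)]: print(u,v,W[v,u].round(4))
```

```text
387 201 [ 0.5184 -0.2453  0.0573]
387 213 [ 0.4825 -0.2462  0.0436]
387 226 [ 0.4429 -0.246   0.0379]
380 192 [ 0.5476 -0.2275  0.0359]
396 192 [ 0.5499 -0.2833 -0.0074]
377 234 [ 0.4185 -0.2194 -0.0023]
395 234 [ 0.4176 -0.2759 -0.0038]
249 152 [0.6839 0.1805 0.0023]
295 148 [ 0.6955  0.0347 -0.005 ]
257 204 [0.5184 0.1561 0.0017]
302 192 [0.5536 0.0138 0.0063]
274 177 [0.5951 0.0949 0.0745]
```

View pics/z1.png

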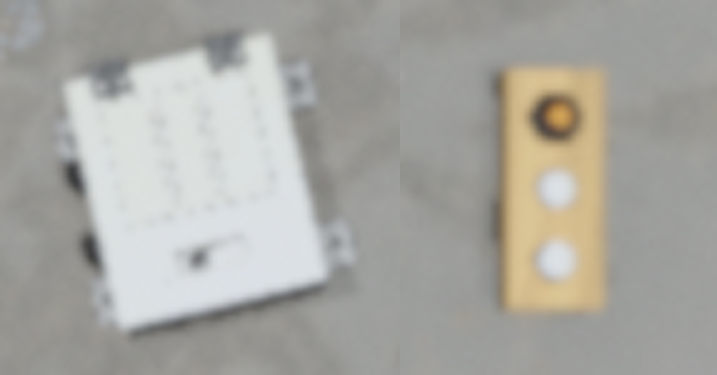

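View pics/sc1.png

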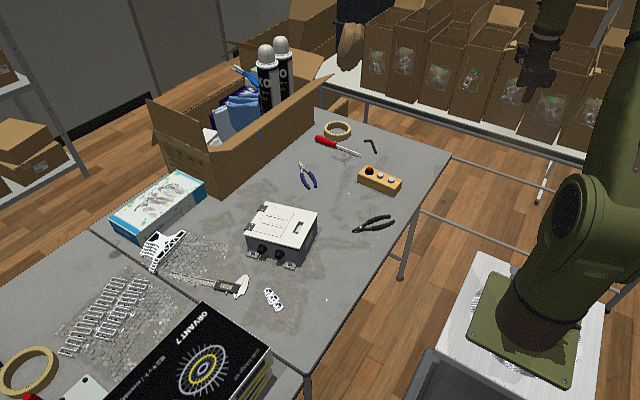

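The rivet with the orange pin is in the block's far socket, at about (0.52, -0.245). The slot's dark patch is at about zoom (198,258). I'll move over the rivet and look from near.

Call:
step_arm(
  increments=[
    [[3, 3.4, 0], [0, 0, -2]],
    [[3, 3.4, 0], [0, 0, -2]],
    [[3, 3.4, 0], [0, 0, -2]],
    [[3, 3.4, 0], [0, 0, -2]],
    [[3, 3.4, 0], [0, 0, -2]],
    [[3, 3.4, 0], [0, 0, -2]],
    [[3, 3.4, 0], [0, 0, -2]],
    [[3, 3.4, 0], [0, 0, -2]],
    [[3, 3.4, 0], [0, 0, -2]],
    [[3, 3.4, 0], [0, 0, -2]],
  ],
  fingers=1,
)

```text
clock: 1.1
tool_pos: [0.5132, -0.2461, 0.2385]
eef_rot: [1.0, -0.002, -0.0, -0.0]
contact_force: [0.7, -1.3, -0.5]
opening: 1.0
finger_force: 0.0
```

Run:
```python
from h import *
s=r.get_state(); print(s['clock'],s['tool_pos'],s['eef_rot'],s['q'])
snap('wrist','w1')
```

```text
1.1 [ 0.51323381 -0.24613851  0.23845589] [ 9.99998316e-01 -1.79978516e-03 -3.55098196e-04 -5.66641122e-05] [ 0.39184737  0.61148699 -0.04298152  1.74225885  0.03495498  0.78929214
 -1.24239171]
```

View pics/w1.png

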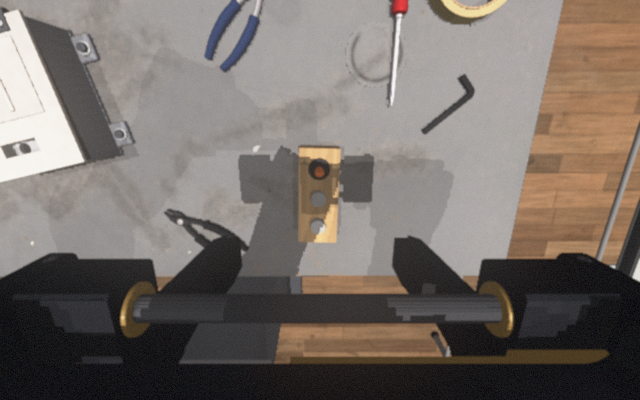

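The wrist view shows the rivet at about (319,169) in the far socket, the dowels at (318,199) and (317,227), the nippers at (170–248, 210–250) and the slot at about (22,149). I'll zoom in for the rivet's yaw and measure.

Run:
```python
from h import *
p,W=cloud('w1')
cv2.imwrite('pics/z2.png',cv2.resize(p[140:250,280:360],None,fx=5.4,fy=5.4,interpolation=2)[:,:,::-1])
o=(p[...,0]>110)&(p[...,1]<100)&(p[...,2]<60); o[:150]=0;o[190:]=0;o[:,:305]=0;o[:,335:]=0
print(o.sum(),np.nanmedian(W[o],0))
reg=W[150:190,300:340].reshape(-1,3)
for lo,hi in[(.03,.0355),(.035,.041),(.0445,.0515),(.053,.06)]:
    m=(reg[:,2]>lo)&(reg[:,2]<hi); q=reg[m]; print(lo,m.sum(),q.mean(0) if m.any() else '',(q.max(0)+q.min(0))/2 if m.any() else '')
# block top outline
m=(abs(W[...,2]-.034)<.004)&(W[...,1]>-.33)&(W[...,1]<-.18)&(W[...,0]<.6)
print('block',cv2.minAreaRect((W[m][:,:2]).astype(np.float32)))
m=(W[...,2]>.008)&(W[...,2]<.03)&(W[...,0]<.53)&(W[...,1]>-.21)&(W[...,0]>.38)&(W[...,1]<0)
print('nip',np.nanmin(W[m],0),np.nanmax(W[m],0))
for u,v in [(22,149),(3,148),(35,148)]: print(W[v,u])
```

```text
63 [ 0.52320688 -0.25019534  0.05603971]
0.03 1250 [ 0.52178373 -0.2509284   0.03315494] [ 0.5211937  -0.25072763  0.03290295]
0.035 161 [ 0.52486769 -0.24962276  0.03613702] [ 0.52190258 -0.2478243   0.03730687]
0.0445 108 [ 0.52404798 -0.24979288  0.04776782] [ 0.52302594 -0.24964797  0.04751132]
0.053 75 [ 0.52306631 -0.24992667  0.05606034] [ 0.52252969 -0.2496204   0.05593847]
block ((0.4843480885028839, -0.24880331754684448), (0.05212095379829407, 0.128764346241951), 88.40784454345703)
nip [ 0.39463158 -0.14172404  0.00802081] [ 0.45700692 -0.02975886  0.0140854 ]
[0.55132168 0.09913496 0.0512824 ]
[0.55415745 0.10535336 0.06544925]
[0.55276469 0.08042108 0.05437313]
```

View pics/z2.png

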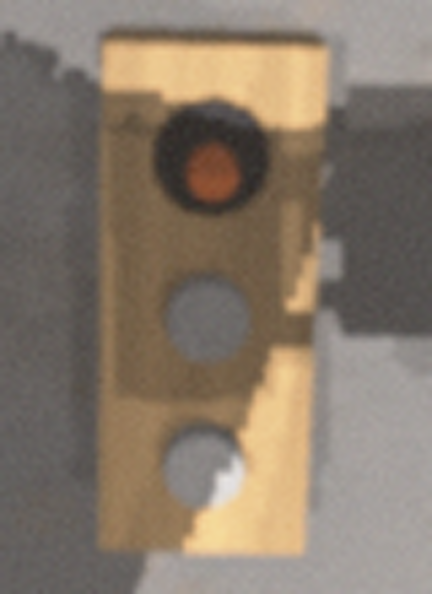

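Run:
```python
from h import *
z=np.load('pics/w1.npz'); R,t=z['R'],z['t']; print('campos',-R.T@t,R[2],z['k'])
f=200/np.tan(np.radians(z['k'][0])/2)
for dx in(-.06,-.04,-.02,0,.01):
  for dz in(-.1,-.12,-.14):
    C=-R.T@t+[dx,0,dz]; c=R@(np.array([.523,-.25,.05])-C); print(dx,dz,(c[:2]/c[2]*f+z['k'][1:]).round(),(c[2]).round(3))
```

```text
campos [ 0.58955435 -0.24748286  0.38334952] [-2.95418762e-01  4.50697274e-04 -9.55367757e-01] [ 71.19447842 316.71133049 200.08491384]
-0.06 -0.1 [320. 122.] 0.225
-0.06 -0.12 [320. 123.] 0.206
-0.06 -0.14 [320. 124.] 0.187
-0.04 -0.1 [320. 147.] 0.231
-0.04 -0.12 [320. 150.] 0.212
-0.04 -0.14 [320. 154.] 0.193
-0.02 -0.1 [320. 171.] 0.237
-0.02 -0.12 [320. 176.] 0.218
-0.02 -0.14 [320. 182.] 0.198
0 -0.1 [320. 194.] 0.243
0 -0.12 [320. 201.] 0.223
0 -0.14 [320. 209.] 0.204
0.01 -0.1 [320. 205.] 0.246
0.01 -0.12 [320. 213.] 0.226
0.01 -0.14 [320. 222.] 0.207
```

Call:
step_arm(
  increments=[
    [[0.1, -0.04, -1.2], [0, 0, 0]],
    [[0.1, -0.04, -1.2], [0, 0, 0]],
    [[0.1, -0.04, -1.2], [0, 0, 0]],
    [[0.1, -0.04, -1.2], [0, 0, 0]],
    [[0.1, -0.04, -1.2], [0, 0, 0]],
    [[0.1, -0.04, -1.2], [0, 0, 0]],
    [[0.1, -0.04, -1.2], [0, 0, 0]],
    [[0.1, -0.04, -1.2], [0, 0, 0]],
    [[0.1, -0.04, -1.2], [0, 0, 0]],
    [[0.1, -0.04, -1.2], [0, 0, 0]],
  ],
)

```text
clock: 2.15
tool_pos: [0.5226, -0.2518, 0.1178]
eef_rot: [1.0, -0.001, 0.0, 0.0]
contact_force: [-0.3, 0.1, 0.4]
opening: 1.001
finger_force: 0.0
```

Run:
```python
from h import *
snap('wrist','w2'); p,W=cloud('w2')
x=cv2.convertScaleAbs(p[160:270,265:375],alpha=1.6,beta=10)
cv2.imwrite('pics/z3.png',cv2.resize(x,None,fx=5.4,fy=5.4,interpolation=2)[:,:,::-1])
reg=W[150:290,260:380].reshape(-1,3); reg=reg[np.hypot(reg[:,0]-.523,reg[:,1]+.25)<.02]
print(np.histogram(reg[:,2],np.arange(.026,.062,.002)))
for lo,hi in[(.0335,.039),(.0455,.051),(.0535,.06)]:
    q=reg[(reg[:,2]>lo)&(reg[:,2]<hi)]; print(lo,len(q),q.mean(0),(q.max(0)+q.min(0))/2,cv2.minAreaRect(q[:,:2].astype(np.float32)))
m=(abs(W[...,2]-.034)<.004)&(W[...,1]>-.33)&(W[...,1]<-.18)&(W[...,0]<.6)
print('block',cv2.minAreaRect((W[m][:,:2]).astype(np.float32)))
```

```text
(array([  0,   0,  33, 715, 248, 142,   6,  17,  14,  19, 131,  79,   7,
        15,  59,  98,   0]), array([0.026, 0.028, 0.03 , 0.032, 0.034, 0.036, 0.038, 0.04 , 0.042,
       0.044, 0.046, 0.048, 0.05 , 0.052, 0.054, 0.056, 0.058, 0.06 ]))
0.0335 527 [ 0.52608364 -0.25046941  0.03516535] [ 0.52298006 -0.25033233  0.03612658] ((0.5226100087165833, -0.25015079975128174), (0.03906537964940071, 0.038532473146915436), 7.752378463745117)
0.0455 221 [ 0.52557058 -0.25002623  0.04780684] [ 0.52327938 -0.24993002  0.04828678] ((0.5232656002044678, -0.2499265819787979), (0.016060158610343933, 0.017347993329167366), 84.71186828613281)
0.0535 160 [ 0.52330229 -0.24980919  0.05607431] [ 0.52296038 -0.24966838  0.05564818] ((0.5230313539505005, -0.2497043013572693), (0.010895947925746441, 0.01066659390926361), 67.76290893554688)
block ((0.4913274049758911, -0.24901321530342102), (0.05217045545578003, 0.11542084068059921), 88.40094757080078)
```

View pics/z3.png

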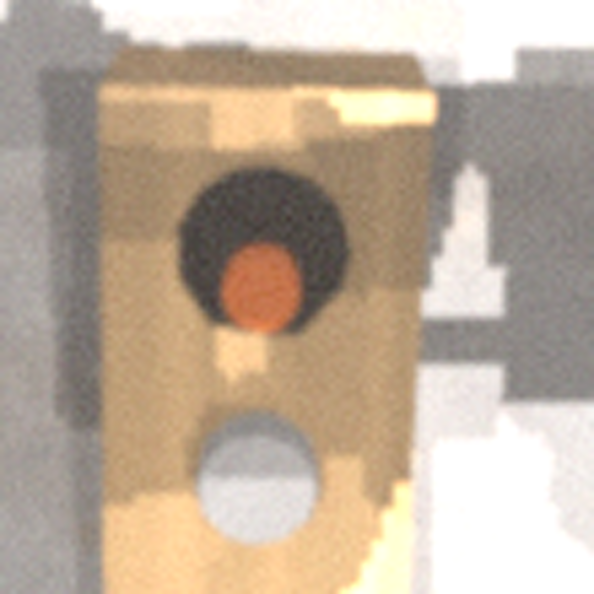

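The picture shows the pin head at crop (262,287) and the flats almost square to the block, with a yaw of about -4°. I'll descend and grip just above the flange.

Call:
step_arm(
  increments=[
    [[0.05, 0.2, -1], [0, 0, -2]],
    [[0, 0, -1], [0, 0, -1]],
    [[0, 0, -1], [0, 0, 0]],
    [[0, 0, -1], [0, 0, 0]],
    [[0, 0, -1], [0, 0, 0]],
    [[0, 0, -1], [0, 0, 0]],
    [[0, 0, -1], [0, 0, 0]],
    [[0, 0, -0.5], [0, 0, 0]],
    [[0, 0, -0.4], [0, 0, 0]],
    [[0, 0, 0], [0, 0, 0]],
  ],
)

```text
clock: 3.2
tool_pos: [0.5227, -0.2497, 0.0393]
eef_rot: [1.0, -0.027, -0.0, -0.0]
contact_force: [-0.4, 0.5, 0.1]
opening: 0.997
finger_force: 0.0
```

Call:
step_arm(
  increments=[
    [[0, 0, 0], [0, 0, 0]],
    [[0, 0, 0], [0, 0, 0]],
    [[0, 0, 0], [0, 0, 0]],
    [[0, 0, 0], [0, 0, 0]],
    [[0, 0, 0], [0, 0, 0]],
    [[0, 0, 0], [0, 0, 0]],
    [[0, 0, 0], [0, 0, 0]],
    [[0, 0, 0], [0, 0, 0]],
    [[0, 0, 0], [0, 0, 0]],
    [[0, 0, 0], [0, 0, 0]],
  ],
  fingers=0,
  grip_force=30,
)

```text
clock: 4.2
tool_pos: [0.523, -0.2498, 0.0397]
eef_rot: [1.0, -0.027, 0.0, 0.0]
contact_force: [0.3, 0.1, -0.0]
opening: 0.178
finger_force: 30.0
```

Call:
step_arm(
  increments=[
    [[0, 0, 1], [0, 0, 0]],
    [[0, 0, 1], [0, 0, 0]],
    [[0, 0, 1], [0, 0, 0]],
    [[0, 0, 2], [0, 0, 0]],
    [[0, 0, 2], [0, 0, 0]],
    [[0, 0, 2], [0, 0, 0]],
    [[0, 0, 2], [0, 0, 0]],
    [[0, 0, 2], [0, 0, 0]],
    [[0, 0, 2], [0, 0, 0]],
    [[0, 0, 1], [0, 0, 0]],
  ],
)

```text
clock: 5.2
tool_pos: [0.5237, -0.2502, 0.2024]
eef_rot: [1.0, -0.027, 0.002, 0.001]
contact_force: [0.8, 0.3, -0.4]
opening: 0.175
finger_force: 30.0
```

Run:
```python
from h import *
p,W=cloud('top1')
m=(W[...,2]>.055)&(W[...,2]<.09)&(W[...,0]>.48)&(W[...,0]<.72)&(W[...,1]>0)&(W[...,1]<.2)
n,l,st,_=cv2.connectedComponentsWithStats(m.astype(np.uint8)); k=1+np.argmax(st[1:,4]); q=W[l==k]
print(len(q),cv2.minAreaRect(q[:,:2].astype(np.float32)))
print(np.linalg.lstsq(np.c_[q[:,:2],np.ones(len(q))],q[:,2],rcond=None)[0])
```

```text
2123 ((0.6028597354888916, 0.09759636968374252), (0.16120578348636627, 0.1282806247472763), 12.764030456542969)
[-0.03735342 -0.00512549  0.09098661]
```

Call:
step_arm(
  increments=[
    [[0.2, 3.4, 0], [0, 0, 1.6]],
    [[0.2, 3.4, 0], [0, 0, 1.6]],
    [[0.2, 3.4, 0], [0, 0, 1.6]],
    [[0.2, 3.4, 0], [0, 0, 1.6]],
    [[0.2, 3.4, 0], [0, 0, 1.6]],
    [[0.2, 3.4, 0], [0, 0, 1.6]],
    [[0.2, 3.4, 0], [0, 0, 1.6]],
    [[0.2, 3.4, 0], [0, 0, 1.6]],
    [[0.2, 3.4, 0], [0, 0, 1.6]],
    [[0.2, 3.1, 0], [0, 0, 1.6]],
  ],
)

```text
clock: 6.2
tool_pos: [0.5427, 0.089, 0.2]
eef_rot: [0.994, 0.113, -0.0, -0.0]
contact_force: [0.3, 0.5, -0.2]
opening: 0.176
finger_force: 30.0
```

Call:
step_arm(
  increments=[
    [[0, 0, -0.4], [0, 0, 0]],
    [[0, 0, -0.4], [0, 0, 0]],
    [[0, 0, -0.4], [0, 0, 0]],
    [[0, 0, -0.4], [0, 0, 0]],
    [[0, 0, -0.4], [0, 0, 0]],
    [[0, 0, 0], [0, 0, 0]],
    [[0, 0, 0], [0, 0, 0]],
    [[0, 0, 0], [0, 0, 0]],
    [[0, 0, 0], [0, 0, 0]],
    [[0, 0, 0], [0, 0, 0]],
  ],
)

```text
clock: 7.2
tool_pos: [0.5431, 0.0872, 0.1799]
eef_rot: [0.994, 0.112, 0.0, 0.0]
contact_force: [0.4, -0.8, -0.4]
opening: 0.177
finger_force: 30.0
```

Run:
```python
from h import *
s=r.get_state(); print(s['tool_pos'],s['eef_rot'],s['contact_force'])
snap('wrist','w3')
```

```text
[0.54305228 0.08724156 0.17988772] [9.93697428e-01 1.12095471e-01 1.66075023e-04 1.70906637e-05] [ 0.44274383 -0.7760495  -0.4257035 ]
```

View pics/w3.png

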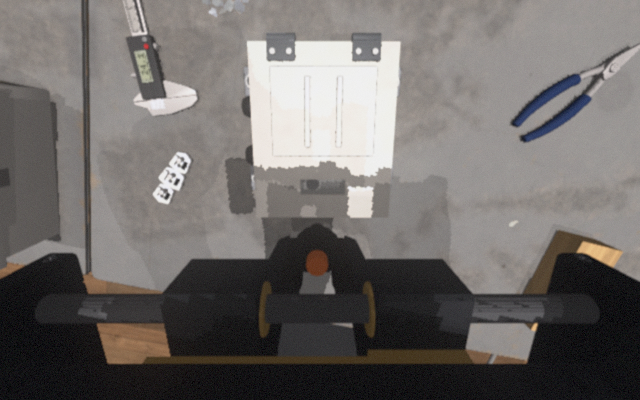

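The held rivet is at (317,262). The cover is square to the view, and the slot spans roughly columns 300–346 on row 186, with a darker patch near 312. I'll enlarge that part.

Run:
```python
from h import *
p,W=cloud('w3')
x=cv2.convertScaleAbs(p[158:222,245:400],alpha=2.2,beta=0)
cv2.imwrite('pics/z4.png',cv2.resize(x,None,fx=5,fy=5,interpolation=2)[:,:,::-1])
m=(W[...,2]>.055)&(W[...,2]<.09)&(W[...,0]>.48)&(W[...,0]<.72)&(W[...,1]>0)&(W[...,1]<.2)
q=W[m&(np.arange(400)[:,None]<215)]
print(len(q),cv2.minAreaRect(q[:,:2].astype(np.float32)),np.linalg.lstsq(np.c_[q[:,:2],np.ones(len(q))],q[:,2],rcond=None)[0])
Z=W[176:198,296:352,2]; print(np.round(Z[::2,::3]*1000).astype(int))
```

```text
24798 ((0.6047351360321045, 0.09474089741706848), (0.15788330137729645, 0.12857885658740997), 12.728557586669922) [-0.03604273 -0.00886996  0.08982171]
[[                  70                   69                   69
                    69                   68                   68
                    70                   69                   69
                    70                   69                   68
                    70                   69                   69
                    68                   68                   69
                    68]
 [                  69                   68                   69
                    68                   69                   69
                    69                   69                   69
                    68                   67                   68
                    69                   68                   68
                    69 -9223372036854775808                   68
                    68]
 [                  70                   68                   55
                    55                    4            
[... 2966 characters left out ...]
    67
                    67                   67                   67
                    68                   66                   67
                    68                   67                   69
                    70]
 [                  69                   71                   69
                    69                   69                   70
                    69                   70                   70
                    71                   71                   70
                    71                   69                   70
                    70                   69                   70
                    69]]<stdin>:8: RuntimeWarning: invalid value encountered in cast
```

View pics/z4.png

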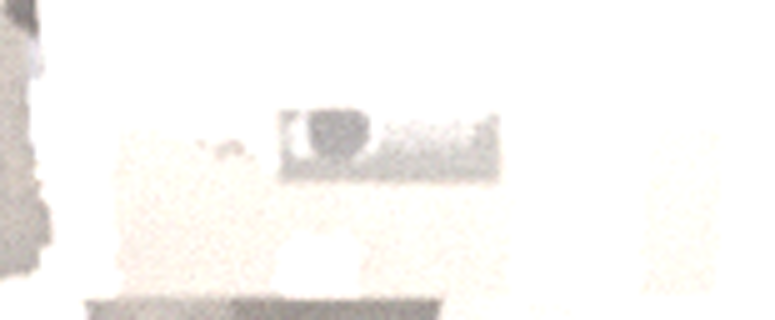

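Run:
```python
from h import *
p,W=cloud('w3'); z=np.load('pics/w3.npz'); R,t=z['R'],z['t']; f=200/np.tan(np.radians(z['k'][0])/2); C=-R.T@t
def onplane(u,v,h):
    d=np.stack([(u-z['k'][1])/f,(v-z['k'][2])/f,np.ones(np.shape(u))],-1)@R
    return C+d*((h-C[2])/d[...,2])[...,None]
a=np.radians(12.75); ex=np.array([np.cos(a),np.sin(a)]); ey=np.array([-ex[1],ex[0]])
Z=W[...,2]; v,u=np.mgrid[0:400,0:640]; box=(v>172)&(v<204)&(u>290)&(u<356)
bore=box&(Z<.04); slot=box&(Z<.0625)
B=onplane(u[bore],v[bore],.056)[:,:2]; S=onplane(u[slot],v[slot],.0695)[:,:2]
for n,q in(('bore',B),('slot',S)):
    X=q@ex; Y=q@ey; print(n,len(q),X.min(),X.max(),Y.min(),Y.max())
    print(np.percentile(X,[1,99]),np.percentile(Y,[1,99]))
print('slot rect',cv2.minAreaRect(S.astype(np.float32)))
bx=(B@ex); by=(B@ey); cy=(by.min()+by.max())/2; cx=bx.min()+.0133/2
print('bore est',ex*cx+ey*cy, cx,cy)
# cover front edge/hinge along ex
T=np.array(r.get_state()['tool_pos'])[:2]; print('tcp',T@ex,T@ey)
# pin in hand
o=(p[...,0]>90)&(p[...,1]<90)&(p[...,2]<60)&(v>245)&(v<280)&(u>300)&(u<335)
P=np.nanmedian(W[o],0); print('pin',P,P[:2]@ex,P[:2]@ey, o.sum())
```

```text
bore 100 0.5545300677303194 0.5626796908077172 -0.037235968503310346 -0.02535967776279108
[0.55453136 0.56267838] [-0.03723299 -0.02536944]
slot 605 0.5531517380037643 0.5658361816454482 -0.0615278695972972 -0.020280066676100727
[0.55315914 0.56582858] [-0.06081644 -0.02110129]
slot rect ((0.5547255277633667, 0.08357681334018707), (0.012632200494408607, 0.04124655947089195), 12.826804161071777)
bore est [0.55425002 0.09332491] 0.5611800677303195 -0.03129782313305071
tcp 0.5488792288146804 -0.034774091821333265
pin [0.54516715 0.08658572 0.19604179] 0.5508338359733871 -0.03586627771759066 401
```

Run:
```python
from h import *
p,W=cloud('w3'); z=np.load('pics/w3.npz'); R,t=z['R'],z['t']; f=200/np.tan(np.radians(z['k'][0])/2); C=-R.T@t
v,u=np.mgrid[0:400,0:640]
o=(p[...,0]>90)&(p[...,1]<90)&(p[...,2]<60)&(v>240)&(v<285)&(u>295)&(u<340)
top=o&(abs(W[...,2]-np.nanmax(W[o][:,2]))<.003)
a=np.radians(12.75); ex=np.array([np.cos(a),np.sin(a)]); ey=np.array([-ex[1],ex[0]])
for m in(o,top):
    q=W[m]; (cu,cv_),(w,h),_=cv2.minAreaRect(np.c_[u[m],v[m]].astype(np.float32)); 
    d=np.array([(cu-z['k'][1])/f,(cv_-z['k'][2])/f,1])@R; P=C+d*((.1986-C[2])/d[2])
    print(m.sum(),cu,cv_,w,h,P,P[:2]@ex,P[:2]@ey,np.nanpercentile(q[:,2],[2,50,98]))
    print(np.nanpercentile(q[:,:2]@ex,[2,98]),np.nanpercentile(q[:,:2]@ey,[2,98]))
```

```text
401 317.0 263.0 20.0 24.0 [0.54679237 0.08685735 0.1986    ] 0.552478932122706 -0.03596002392203505 [0.18979383 0.19604179 0.19742445]
[0.54452734 0.55465386] [-0.04063716 -0.03121098]
312 316.2500305175781 265.7500305175781 19.798988342285156 19.091880798339844 [0.54517038 0.08687932 0.1986    ] 0.5509017869426692 -0.035580628848374096 [0.19523857 0.19627724 0.19745701]
[0.54436496 0.55429255] [-0.04064058 -0.03127619]
```

Call:
step_arm(
  increments=[
    [[0.22, 0.16, 0], [0, 0, 0]],
    [[0.22, 0.16, 0], [0, 0, 0]],
    [[0.22, 0.16, -1], [0, 0, 0]],
    [[0.22, 0.17, -1], [0, 0, 0]],
    [[0, 0, -1], [0, 0, 0]],
    [[0, 0, -1], [0, 0, 0]],
    [[0, 0, -1], [0, 0, 0]],
    [[0, 0, -1], [0, 0, 0]],
    [[0, 0, -1], [0, 0, 0]],
    [[0, 0, -0.4], [0, 0, 0]],
  ],
)

```text
clock: 8.25
tool_pos: [0.5511, 0.0935, 0.1045]
eef_rot: [0.994, 0.112, -0.001, 0.0]
contact_force: [-0.2, -0.6, 0.3]
opening: 0.177
finger_force: 30.0
```

Call:
step_arm(
  increments=[
    [[0, 0, 0], [0, 0, 0]],
    [[0, 0, 0], [0, 0, 0]],
    [[0, 0, -0.1], [0, 0, 0]],
    [[0, 0, -0.1], [0, 0, 0]],
    [[0, 0, -0.1], [0, 0, 0]],
    [[0, 0, -0.1], [0, 0, 0]],
    [[0, 0, -0.1], [0, 0, 0]],
    [[0, 0, -0.1], [0, 0, 0]],
    [[0, 0, -0.1], [0, 0, 0]],
    [[0, 0, -0.1], [0, 0, 0]],
  ],
)

```text
clock: 9.25
tool_pos: [0.5518, 0.0937, 0.0977]
eef_rot: [0.994, 0.112, 0.0, 0.0]
contact_force: [-0.5, -0.0, -0.7]
opening: 0.175
finger_force: 30.0
```

No contact with the nose below the cover's top, so it is in the slot. I'll go on slowly.

Call:
step_arm(
  increments=[
    [[0, 0, -0.1], [0, 0, 0]],
    [[0, 0, -0.1], [0, 0, 0]],
    [[0, 0, -0.1], [0, 0, 0]],
    [[0, 0, -0.1], [0, 0, 0]],
    [[0, 0, -0.1], [0, 0, 0]],
    [[0, 0, -0.1], [0, 0, 0]],
    [[0, 0, -0.1], [0, 0, 0]],
    [[0, 0, -0.1], [0, 0, 0]],
    [[0, 0, -0.1], [0, 0, 0]],
    [[0, 0, -0.1], [0, 0, 0]],
  ],
)

```text
clock: 10.25
tool_pos: [0.5517, 0.0937, 0.0876]
eef_rot: [0.994, 0.112, -0.0, 0.0]
contact_force: [-0.0, -0.6, -0.1]
opening: 0.179
finger_force: 30.0
```

Call:
step_arm(
  increments=[
    [[0, 0, -0.1], [0, 0, 0]],
    [[0, 0, -0.1], [0, 0, 0]],
    [[0, 0, -0.1], [0, 0, 0]],
    [[0, 0, -0.1], [0, 0, 0]],
    [[0, 0, 0], [0, 0, 0]],
    [[0, 0, 0], [0, 0, 0]],
    [[0, 0, 0], [0, 0, 0]],
    [[0, 0, 0], [0, 0, 0]],
    [[0, 0, 0], [0, 0, 0]],
    [[0, 0, 0], [0, 0, 0]],
  ],
)

```text
clock: 11.25
tool_pos: [0.5518, 0.0937, 0.0838]
eef_rot: [0.994, 0.112, 0.0, 0.0]
contact_force: [-0.4, 0.3, 0.4]
opening: 0.172
finger_force: 30.0
```

The nose is 4 mm below the strip's top with no force, so it is in the bore. I'll carry on until the flange meets the cover.

Call:
step_arm(
  increments=[
    [[0, 0, -0.1], [0, 0, 0]],
    [[0, 0, -0.1], [0, 0, 0]],
    [[0, 0, -0.1], [0, 0, 0]],
    [[0, 0, -0.1], [0, 0, 0]],
    [[0, 0, -0.1], [0, 0, 0]],
    [[0, 0, -0.1], [0, 0, 0]],
    [[0, 0, -0.1], [0, 0, 0]],
    [[0, 0, -0.05], [0, 0, 0]],
    [[0, 0, 0], [0, 0, 0]],
    [[0, 0, 0], [0, 0, 0]],
  ],
)

```text
clock: 12.25
tool_pos: [0.5517, 0.0937, 0.0763]
eef_rot: [0.994, 0.112, -0.0, 0.0]
contact_force: [-0.5, 0.3, 0.3]
opening: 0.174
finger_force: 30.0
```

Call:
step_arm(
  increments=[
    [[0, 0, -0.05], [0, 0, 0]],
    [[0, 0, -0.05], [0, 0, 0]],
    [[0, 0, -0.05], [0, 0, 0]],
    [[0, 0, 0], [0, 0, 0]],
    [[0, 0, 0], [0, 0, 0]],
    [[0, 0, 0], [0, 0, 0]],
    [[0, 0, 0], [0, 0, 0]],
    [[0, 0, 0], [0, 0, 0]],
    [[0, 0, 0], [0, 0, 0]],
    [[0, 0, 0], [0, 0, 0]],
  ],
)

```text
clock: 13.25
tool_pos: [0.5517, 0.0937, 0.0747]
eef_rot: [0.994, 0.112, -0.0, 0.0]
contact_force: [-0.7, 0.1, 0.1]
opening: 0.181
finger_force: 30.0
```

Call:
step_arm(
  increments=[
    [[0, 0, 0], [0, 0, 0]],
    [[0, 0, 0], [0, 0, 0]],
    [[0, 0, 0], [0, 0, 0]],
    [[0, 0, 0], [0, 0, 0]],
    [[0, 0, 0], [0, 0, 0]],
    [[0, 0, 0], [0, 0, 0]],
    [[0, 0, 0], [0, 0, 0]],
    [[0, 0, 0], [0, 0, 0]],
    [[0, 0, 0], [0, 0, 0]],
    [[0, 0, 0], [0, 0, 0]],
  ],
  fingers=0.5,
)

```text
clock: 14.25
tool_pos: [0.5517, 0.0937, 0.0747]
eef_rot: [0.994, 0.112, -0.0, 0.0]
contact_force: [0.5, 0.2, 0.1]
opening: 0.501
finger_force: 0.0
```

Call:
step_arm(
  increments=[
    [[0, 0, 1], [0, 0, 0]],
    [[0, 0, 1], [0, 0, 0]],
    [[0, 0, 1], [0, 0, 0]],
    [[0, 0, 1], [0, 0, 0]],
    [[0, 0, 1], [0, 0, 0]],
    [[0, 0, 0.5], [0, 0, 0]],
    [[0, 0, 0], [0, 0, 0]],
    [[0, 0, 0], [0, 0, 0]],
    [[0, 0, 0], [0, 0, 0]],
    [[0, 0, 0], [0, 0, 0]],
  ],
)

```text
clock: 15.25
tool_pos: [0.5515, 0.0936, 0.1293]
eef_rot: [0.994, 0.112, -0.0, 0.0]
contact_force: [0.1, 0.3, 0.0]
opening: 0.499
finger_force: 0.0
```

Call:
step_arm(
  increments=[
    [[-0.45, 0, 0], [0, 0, 0]],
    [[-0.45, 0, 0], [0, 0, 0]],
    [[-0.45, 0, 0], [0, 0, 0]],
    [[-0.45, 0, 0], [0, 0, 0]],
    [[-0.45, 0, 0], [0, 0, 0]],
    [[-0.45, 0, 0], [0, 0, 0]],
    [[-0.45, 0, 0], [0, 0, 0]],
    [[-0.45, 0, 0], [0, 0, 0]],
    [[-0.4, 0, 0], [0, 0, 0]],
    [[0, 0, 0], [0, 0, 0]],
  ],
  fingers=0,
)

```text
clock: 16.25
tool_pos: [0.511, 0.0937, 0.1297]
eef_rot: [0.994, 0.112, -0.0, 0.0]
contact_force: [-0.1, 0.7, -0.8]
opening: 0.006
finger_force: 0.0
```

Run:
```python
from h import *
s=r.get_state(); print(s['tool_pos'],s['contact_force'])
p,d=snap('wrist','w4'); p,W=cloud('w4'); v,u=np.mgrid[0:400,0:640]
o=(p[...,0]>90)&(p[...,0]>p[...,1]*1.5)&(p[...,2]<80)&(W[...,2]>.06)&(W[...,2]<.12)&(W[...,1]>.05)&(W[...,1]<.13)
q=W[o]; print(o.sum(),u[o].mean(),v[o].mean(),q.mean(0),q.max(0),q.min(0))
cv2.imwrite('pics/z5.png',cv2.resize(p[100:300,200:440],None,fx=3,fy=3,interpolation=2)[:,:,::-1])
```

```text
[0.51102553 0.09370036 0.12973358] [-0.05879782  0.67915303 -0.77302889]
28 329.2857142857143 173.57142857142858 [0.55011235 0.09285102 0.09143711] [0.55803579 0.09846292 0.09353924] [0.54804022 0.08845387 0.08603107]
```

View pics/z5.png

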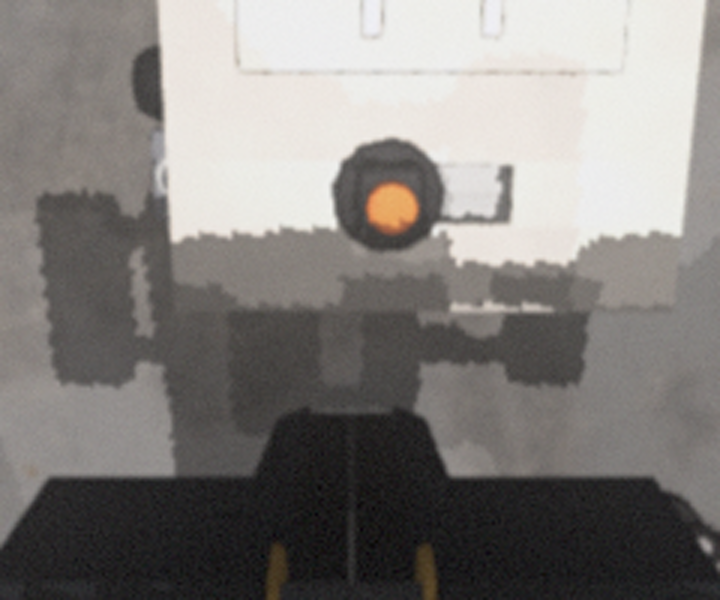

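The rivet sits upright in the slot with its flange on the cover and the pin standing out, centred at crop (392,207). The fingers are shut. I'll move them over the pin, down to just above it, then press gently.

Call:
step_arm(
  increments=[
    [[0.6, 0, 0], [0, 0, 0]],
    [[0.6, 0, 0], [0, 0, 0]],
    [[0.6, 0, 0], [0, 0, 0]],
    [[0.6, 0, 0], [0, 0, 0]],
    [[0.6, 0, 0], [0, 0, 0]],
    [[0.6, 0, 0], [0, 0, 0]],
    [[0.47, 0, -0.8], [0, 0, 0]],
    [[0, 0, -0.8], [0, 0, 0]],
    [[0, 0, -0.8], [0, 0, 0]],
    [[0, 0, -0.8], [0, 0, 0]],
  ],
)

```text
clock: 17.3
tool_pos: [0.5517, 0.0937, 0.0967]
eef_rot: [0.994, 0.112, -0.001, 0.0]
contact_force: [-0.4, -0.3, 0.1]
opening: 0.003
finger_force: 0.0
```

Call:
step_arm(
  increments=[
    [[0, 0, 0], [0, 0, 0]],
    [[0, 0, -0.1], [0, 0, 0]],
    [[0, 0, -0.1], [0, 0, 0]],
    [[0, 0, -0.1], [0, 0, 0]],
    [[0, 0, -0.1], [0, 0, 0]],
    [[0, 0, -0.1], [0, 0, 0]],
    [[0, 0, -0.1], [0, 0, 0]],
    [[0, 0, -0.1], [0, 0, 0]],
    [[0, 0, 0], [0, 0, 0]],
    [[0, 0, 0], [0, 0, 0]],
  ],
)

```text
clock: 18.3
tool_pos: [0.5521, 0.0936, 0.0908]
eef_rot: [0.994, 0.112, -0.0, 0.0]
contact_force: [-2.0, -0.3, 3.0]
opening: 0.002
finger_force: 1.5
```

Call:
step_arm(
  increments=[
    [[0, 0, -0.1], [0, 0, 0]],
    [[0, 0, -0.1], [0, 0, 0]],
    [[0, 0, -0.1], [0, 0, 0]],
    [[0, 0, -0.1], [0, 0, 0]],
    [[0, 0, -0.1], [0, 0, 0]],
    [[0, 0, 0], [0, 0, 0]],
    [[0, 0, 0], [0, 0, 0]],
    [[0, 0, 0], [0, 0, 0]],
    [[0, 0, 0], [0, 0, 0]],
    [[0, 0, 0], [0, 0, 0]],
  ],
)

```text
clock: 19.3
tool_pos: [0.5516, 0.0934, 0.0861]
eef_rot: [0.994, 0.112, -0.001, 0.0]
contact_force: [-5.3, -0.9, 8.8]
opening: 0.008
finger_force: 4.6
```

Call:
step_arm(
  increments=[
    [[-0.03, 0, -0.1], [0, 0, 0]],
    [[-0.03, 0, -0.1], [0, 0, 0]],
    [[0, 0, -0.1], [0, 0, 0]],
    [[0, 0, -0.1], [0, 0, 0]],
    [[0, 0, -0.1], [0, 0, 0]],
    [[0, 0, 0], [0, 0, 0]],
    [[0, 0, 0], [0, 0, 0]],
    [[0, 0, 0], [0, 0, 0]],
    [[0, 0, 0], [0, 0, 0]],
    [[0, 0, 0], [0, 0, 0]],
  ],
)

```text
clock: 20.3
tool_pos: [0.5515, 0.0935, 0.0813]
eef_rot: [0.994, 0.112, -0.0, 0.0]
contact_force: [-3.6, -1.4, 9.0]
opening: 0.005
finger_force: 4.8
```

Call:
step_arm(
  increments=[
    [[0, 0, -0.1], [0, 0, 0]],
    [[0, 0, -0.1], [0, 0, 0]],
    [[0, 0, -0.05], [0, 0, 0]],
    [[0, 0, -0.05], [0, 0, 0]],
    [[0, 0, 0], [0, 0, 0]],
    [[0, 0, 0], [0, 0, 0]],
    [[0, 0, 0], [0, 0, 0]],
    [[0, 0, 0], [0, 0, 0]],
    [[0, 0, 0], [0, 0, 0]],
    [[0, 0, 0], [0, 0, 0]],
  ],
)

```text
clock: 21.3
tool_pos: [0.5515, 0.0935, 0.0794]
eef_rot: [0.994, 0.112, -0.0, 0.0]
contact_force: [-5.5, -1.2, 19.7]
opening: 0.008
finger_force: 9.8
```

The force rose to about 20 N at 0.0794, which is the stop. I'll lift off and check.

Call:
step_arm(
  increments=[
    [[0, 0, 0.2], [0, 0, 0]],
    [[0, 0, 0.3], [0, 0, 0]],
    [[0, 0, 1], [0, 0, 0]],
    [[0, 0, 1], [0, 0, 0]],
    [[0, 0, 1], [0, 0, 0]],
    [[-1, 0, 1], [0, 0, 0]],
    [[-1, 0, 1], [0, 0, 0]],
    [[-1, 0, 0], [0, 0, 0]],
    [[-1, 0, 0], [0, 0, 0]],
    [[0, 0, 0], [0, 0, 0]],
  ],
)

```text
clock: 22.3
tool_pos: [0.5093, 0.0936, 0.1325]
eef_rot: [0.994, 0.113, -0.002, 0.0]
contact_force: [-0.9, -0.2, -0.4]
opening: 0.006
finger_force: 0.0
```

Run:
```python
from h import *
print(r.get_state()['tool_pos'])
snap('wrist','w5'); p,W=cloud('w5'); p4,W4=cloud('w4')
for P in (W4,W):
    g=P[np.hypot(P[...,0]-.5517,P[...,1]-.0937)<.008]; print(np.percentile(g[:,2],[50,95]))
    c=P[(abs(P[...,0]-.56)<.008)&(abs(P[...,1]-.045)<.015)]; print('cover',np.nanmedian(c[:,2]))
cv2.imwrite('pics/z6.png',cv2.resize(p[100:300,200:440],None,fx=3,fy=3,interpolation=2)[:,:,::-1])
```

```text
[0.50934434 0.09362022 0.13246766]
[0.20503174 0.21634884]
cover 0.06967575515702024
[0.20051067 0.21816896]
cover 0.06573969680599141
```

View pics/z6.png

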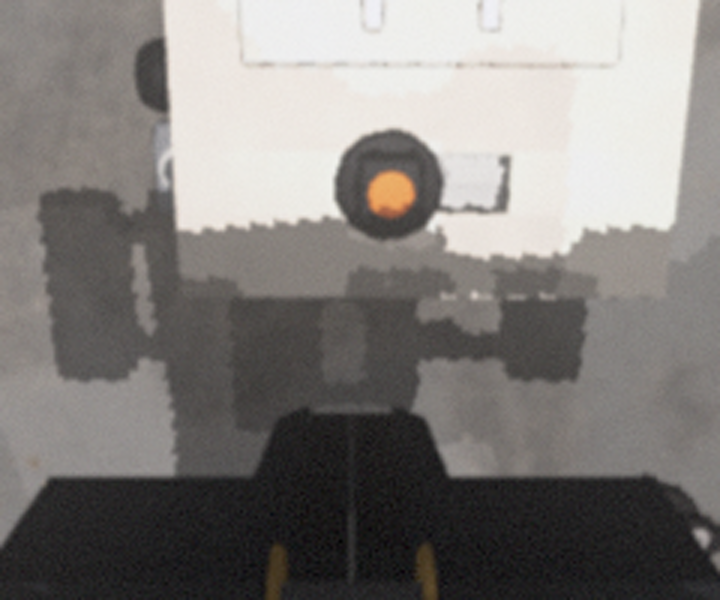

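Run:
```python
from h import *
p,W=cloud('w5'); v,u=np.mgrid[0:400,0:640]
o=(p[...,0]>90)&(p[...,0]>p[...,1]*1.3)&(u>310)&(u<350)&(v>150)&(v<175)
print('pin',o.sum(),np.nanpercentile(W[o][:,2],[10,50,90]),np.nanmedian(W[o],0))
g=W[152:180,315:347]; print(np.round(g[::3,::3,2]*1000,1))
```

```text
pin 212 [0.07959128 0.08041446 0.08133843] [0.55227317 0.09261967 0.08041446]
[[67.8 67.8 78.8 78.1 78.  78.8 77.9 78.6 76.7 67.5 54.9]
 [67.5 67.8 80.3 80.3 79.9 79.5 80.4 79.  80.2 68.1 67.1]
 [68.3 67.7 79.3 80.2 80.4 80.5 80.1 79.1 80.4 67.4 68.3]
 [68.8 67.9 80.5 80.4 81.  80.9 80.6 79.9 79.6 67.6 67.4]
 [69.9 68.3 78.6 80.6 80.1 80.4 79.7 79.8 80.7 67.8 68.4]
 [68.6 67.9 80.1 80.7 79.1 79.5 80.6 80.6 79.3 68.4 69.2]
 [66.5 67.5 80.9 79.8 80.9 80.8 81.1 80.2 79.5 69.3 68.2]
 [67.6 67.3 79.6 80.  80.  80.  80.8 79.8 81.2 67.  65.5]
 [65.2 67.  78.7 79.2 81.2 81.1 80.7 79.3 80.8 65.1 65.9]
 [64.7 64.6 66.6 67.2 68.3 68.8 67.6 64.9 66.1 66.1 65.6]]
```

The pin is flush with the grip block, the flange is down on the cover, and the cover is held. I'll hand the job in.

```bash
python3 -c "
from plant import r
print(r.finish_job())"
```

```text
the job is handed in; nothing more can be done
None
```

The rivet is in the bore with its pin pressed flush; the cover stays down by itself (slot about 2 mm above fully shut, limit about 3 mm) and the job is handed in, though no verdict came back.

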